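Slide the detergent crate home into its bay

TASK

Push the tall detergent crate along the counter into its bay until it stands fully home, square and flush against the bay's steel stop. It is heavy and top-heavy: push only low down, on the black skid at its base and not on the blue crate above, so that it slides and does not tip or rock, and never lift it. Leave the bottle, the plant and the mug where they stand.

Things in the scene. Friction and masses are not known exactly. Their poses are not given: they have to be found in the camera images.
- crate: Black skid under the tall detergent crate, 150 x 150 mm, 45 mm high, loose, slides on its flat underside. Origin: centre of the underside; z up. Its -x end (toe, yellow strip on top) sticks out 35 mm beyond the blue crate above; its +x end goes against the bay's stop. Whole crate about 1.5 kg (varies), 6 to 12 N to slide it.
- crate_upper: Blue slatted crate with four white and orange bottles, fixed on the skid: 115 mm along x, 150 mm along y, from 45 to 210 mm above the counter. Origin: centre of its underside, 17.5 mm to +x of the skid's centre; axes as the skid. Not to be pushed: pushed high, the crate tips about the skid's +x edge.
- crate_toe (a point): Middle of the toe's plain upright end face (150 mm wide, 45 mm high), the face to push, 22.5 mm above the counter; axes as the skid, the face looks to -x.
- bay: Fixed bay of the white dosing station. Origin: on the counter, middle of the steel stop's face; x points into the bay (the way to push), y across, z up. Stop 190 mm wide, 40 mm high; white housing behind it, 133 mm high, from x = 36 to 111 mm. Two guide rails 22 mm high and 12 mm thick run from x = -100 to 0 mm, inner faces at y = -81 and +81 mm.
- spray: Green bottle with red cap, 54 mm diameter, 150 mm high, standing loose beside the bay. Origin: centre of its underside. Bystander.
- plant: Small succulent in a white pot, 68 mm diameter, about 100 mm high, loose. Origin: centre of its underside. Bystander.
- mug: Blue mug, 76 mm diameter, 85 mm high, handle at its +y, loose. Origin: centre of its underside. Bystander.
- bay_home (a point): Where the skid's origin is when fully home: on the counter 75 mm before the stop, on the bay's centre line; axes as the bay, the skid's x then along the bay's x (6 mm play to each rail).
- bay_mouth (a point): Middle of the bay's mouth, on the counter 150 mm before the stop; axes as the bay. The rails flare out to inner faces at y = -115 and +115 mm here. The crate starts before the mouth, 165 to 220 mm short of home, toe facing away from the bay, up to 20 mm off the centre line and turned up to 0.25 rad.

How it is judged:
By the outcome, as a careful person would: the job done as asked, in the order asked, and still so for the second after the job is handed in, with the robot touching nothing.
It also fails if it takes over 45 s, if anything falls off the work surface, if the arm or the gripper's body presses on something with over 40 N, if the wrist force passes 120 N, or if a joint passes its speed limit or range.

ROBOT

A 6-joint arm with a two-finger parallel gripper is mounted at the origin on the work surface. World frame = base frame: x ahead of the robot, y to its left, z up, the work surface at z = 0. Lengths are in m, angles in rad, forces in N, time in s.
With the tool pointing down it reaches from about 0.3 to 0.775 m from the base axis. Payload 14.6 kg.
Tool frame: the origin (TCP) lies on the centre line of the jaws, within the pads' length; the fingertips stand 14 mm ahead of it and the grasp point (between the pads) lies 5 mm behind it; x points along the fingers, y is the direction in which the jaws open and shut, and the axes are right-handed (so a half turn about x gives the same grasp; the last joint's range is limited). The gripper opens to 94 mm and grips with 3 to 60 N. Pads are 16 mm wide; open, the fingers measure 119 mm over their backs; the gripper's body (75 mm by 177 mm) begins 78 mm behind the grasp point.
Start: joints at [1.12, 0.3, 1.521, -0, 1.321, -0.067], TCP at [0.206, 0.51, 0.219] pointing down, gripper open.
Joint ranges: [-3.03, 3.03], [-0.79, 2.21], [0.23, 2.52], [-1.04, 4.18], [0, 3.07], [-2.55, 2.55]. Speed limits (rad/s): [2.22, 2.22, 2.57, 3.14, 3.14, 3.14].

INTERFACE

Orientations are given as [roll, pitch, yaw] about the fixed x, y, z axes, in that order (R = Rz(yaw) Ry(pitch) Rx(roll)).
In Python, from station import * gives the robot as it stands. The module is installed in compiled form; this text tells all that it offers.
- The arm moves only by the shell command python3 -m handwheel 'ROWS' [FORCE]. ROWS is JSON, a list of rows, each a list of 3 entries, a list of its own where there are three numbers: the shift along the tool's x, y, z in mm, then the turn about the tool's x in rad, then the gripper command: -1 is fully open, 1 is shut, values between are in proportion. In form: [[[dx, dy, dz], spin, gripper], ...]. A call has exactly 5 rows; each row is the pose to reach, as a shift and turn from the pose measured when the call began, along the tool's axes at that moment; what a row does not reach only later rows make up. A row lasts 1/10 s, in which the tool goes at most 50 mm and 8.59 degrees, less where a joint would pass 70% of its speed; a pose out of reach is approached as far as the arm can. A call with a gripper value outside its range is refused whole. The fingers move at their own pace and stop on an object; FORCE is the grip in N (left out, the last holds). Time passes only in rows, so rows that repeat a pose let the fingers close, or fill a call up. It gives the time, the measured TCP pose, the force and the opening at its end, in the units of the state.
- get_obs(): the state, without advancing time (a new reading comes with each control period).
- camera(name): name is "scene" or "top"; returns (picture, depth): 480x640x3 uint8, blue, green, red; 480x640 float32, m along the optical axis (not along the pixel's ray), 0 where there is no reading.
- camera_info(name): a dict with "fx", "fy", "cx", "cy" (pixels), "extrinsics" (4x4, takes a point from camera to world coordinates). Camera axes: x right, y down, z forward; pixel columns grow to the right and rows downward; lengths in m; the calibration is good to about 2 mm. A picture is of the moment at which its call begins. camera_info takes no time and is no camera call.
- hand_in(): hands the job in, once; it reports no verdict.
The state is a dict: "time_s": time; "qpos": joint angles; "joint_vel": joint speeds; "tau": joint torques, N m; "ee_pos": TCP position; "eef_rot": TCP orientation; "force": force on the tool from outside, world axes, zero at the start; "moment": the same for the moment, N m; "grip_width": finger opening in m.
Only numpy, scipy, OpenCV 4.12 (cv2) and the standard library are available. Lean on these libraries where they do the work, as an engineer would, in place of code of your own. Each camera call takes 0.05 s, during which the arm holds its last target. There are 200 camera calls.

## Working session

There is one attempt and no reset: what is moved stays moved. The work goes in short steps, Python scripts to look and compute and a shell command to move; the robot and the scene stay as the last step left them, time stands still between calls to the robot, and variables do not carry over. Pictures are saved under pics/ and viewed, about 8 in all and at most 12, crops included, and the job is handed in when it is done.

```bash
mkdir -p pics; python3 - <<'E'
from station import *
import cv2,numpy as np
o=get_obs();print({k:np.round(v,3) for k,v in o.items()})
for n in("scene","top"):
    p,d=camera(n);cv2.imwrite(f"pics/{n}0.png",p);np.savez(f"{n}0.npz",p=p,d=d);i=camera_info(n);print(n,i["fx"],i["cx"],i["cy"],np.round(i["extrinsics"],3).tolist())
E
```

```text
{'time_s': np.float64(0.0), 'qpos': array([ 1.12 ,  0.3  ,  1.522, -0.   ,  1.321, -0.067]), 'joint_vel': array([ 0.001, -0.001, -0.001, -0.002, -0.   ,  0.001]), 'tau': array([ 2.0000e-03, -5.3181e+01, -3.5273e+01,  7.1000e-02,  2.4000e-02,
       -0.0000e+00]), 'ee_pos': array([0.206, 0.51 , 0.219]), 'eef_rot': array([-1.602,  1.57 , -1.986]), 'force': array([ 0.075,  0.611, -0.912]), 'moment': array([ 0.011,  0.038, -0.031]), 'grip_width': np.float64(0.094)}
scene 458.94531250313946 320.70340282641365 240.63737283659822 [[0.529, 0.799, -0.287, 0.788], [0.849, -0.501, 0.171, -0.189], [-0.007, -0.334, -0.942, 0.771], [0.0, 0.0, 0.0, 1.0]]
top 450.94717200933036 312.18006836984273 238.00472010342386 [[0.028, -0.984, 0.174, 0.434], [-1.0, -0.028, -0.002, -0.084], [0.007, -0.174, -0.985, 0.826], [0.0, 0.0, 0.0, 1.0]]
```

View pics/scene0.png

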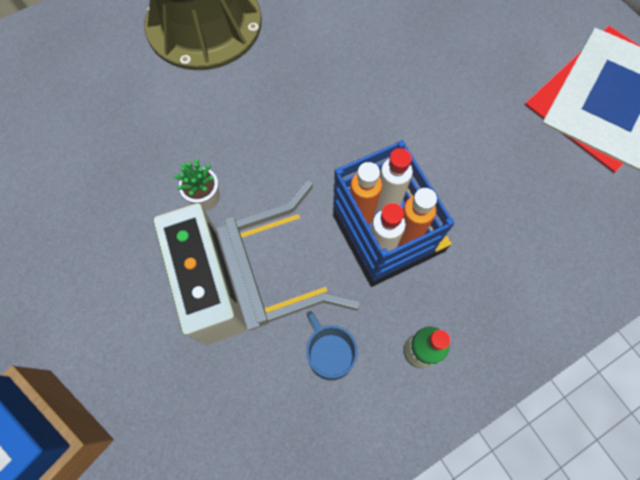

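View pics/top0.png

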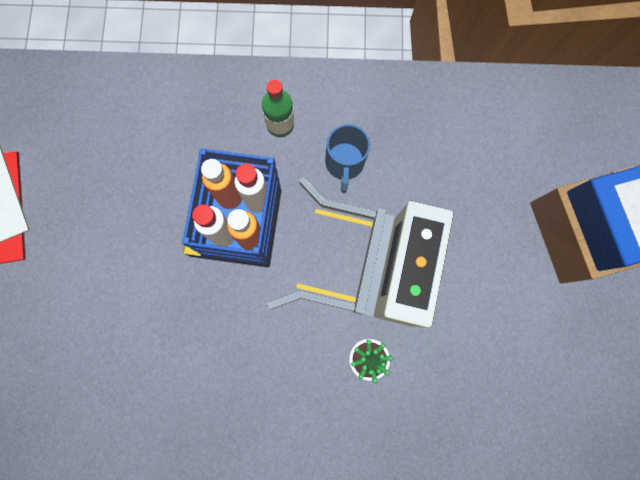

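Both pictures show the crate (top ≈ (232,207), scene ≈ (392,212)), toe to the top picture's left. The bay is to the right, with its stop at top ≈ (375,262). The mug is at (347,150), the bottle at (278,110) and the plant at (370,360). Next I'll measure from depth.

```bash
cat > h.py <<'E'
from station import *
import cv2,numpy as np
def cloud(n,d,p):
    i=camera_info(n);v,u=np.nonzero(d>0);z=d[v,u]
    P=np.c_[(u-i["cx"])/i["fx"]*z,(v-i["cy"])/i["fy"]*z,z,np.ones(len(z))]@np.array(i["extrinsics"]).T
    return P[:,:3],p[v,u].astype(int),np.c_[u,v]
def rect(Q):
    r=cv2.minAreaRect((Q[:,:2]*1000).astype(np.float32));return np.round(cv2.boxPoints(r)).tolist(),np.round(r[0],1),np.round(r[1],1),round(r[2],2)
def big(Q,cell=.004):
    g=np.floor((Q[:,:2]-[-.2,-.8])/cell).astype(int);ok=((g>=0)&(g<400)).all(1);Q=Q[ok];g=g[ok]
    m=np.zeros((400,400),np.uint8);m[g[:,0],g[:,1]]=1;m=cv2.dilate(m,np.ones((3,3)))
    n,l,s,c=cv2.connectedComponentsWithStats(m);L=l[g[:,0],g[:,1]]
    return [Q[L==k] for k in range(1,n) if (L==k).sum()>60]
E
python3 - <<'E'
from h import *
for n in("top","scene"):
    f=np.load(n+"0.npz");P,c,uv=cloud(n,f["d"],f["p"])
    b,g,r=c.T
    reg=(abs(P[:,0]-.45)<.3)&(abs(P[:,1])<.36)
    print(n,"counter z",np.median(P[reg&(P[:,2]<.012),2]))
    for nm,m in (("crate rim",(P[:,2]>.185)&(P[:,2]<.213)&(b>r+40)),("housing",(P[:,2]>.123)&(P[:,2]<.14)&(P[:,1]<-.1)),
      ("stop",(P[:,2]>.034)&(P[:,2]<.045)&(P[:,1]<-.0)),("rails",(P[:,2]>.017)&(P[:,2]<.027)&(P[:,1]<.1)),("yellow",(r>150)&(g>120)&(b<90)&(P[:,2]<.06)),("skid",(P[:,2]>.02)&(P[:,2]<.044)&(r<60)&(b<60)),("tall",(P[:,2]>.06)&(P[:,2]<.16))):
        for Q in big(P[reg&m]):print(nm,len(Q),round(np.median(Q[:,2]),3),*rect(Q))
E
```

```text
top counter z -0.000994564476924642
housing 5687 0.131 [[422.0, -270.0], [608.0, -310.0], [623.0, -237.0], [438.0, -197.0]] [ 522.8 -253.5] [ 75.3 189.8] 77.75
stop 107 0.039 [[428.0, -199.0], [429.0, -239.0], [617.0, -236.0], [616.0, -195.0]] [ 522.5 -217.2] [188.2  40.4] 1.01
stop 983 0.039 [[442.0, -178.0], [627.0, -217.0], [631.0, -202.0], [445.0, -162.0]] [ 536.3 -189.6] [ 16.2 189.4] 77.89
stop 103 0.041 [[521.0, -8.0], [666.0, -31.0], [667.0, -24.0], [522.0, -0.0]] [594.1 -15.8] [  7.8 146.3] 80.86
stop 70 0.04 [[687.0, -172.0], [712.0, -176.0], [724.0, -106.0], [699.0, -102.0]] [ 705.4 -138.8] [70.7 25.5] 80.42
rails 84 0.022 [[416.0, -202.0], [424.0, -261.0], [618.0, -236.0], [610.0, -176.0]] [ 516.8 -218.8] [195.4  60.1] 7.52
rails 1217 0.021 [[415.0, -162.0], [657.0, -214.0], [690.0, -61.0], [448.0, -8.0]] [ 552.4 -111.2] [156.8 247.7] 77.8
rails 72 0.021 [[479.0, 32.0], [608.0, -83.0], [661.0, -23.0], [532.0, 92.0]] [570.2   4.2] [ 80.3 173. ] 48.25
rails 62 0.022 [[665.0, -169.0], [712.0, -176.0], [721.0, -107.0], [675.0, -100.0]] [ 693.1 -138.1] [69.6 47.2] 82.14
yellow
[... 2128 characters left out ...]
 30.4] 11.66
skid 435 0.032 [[530.0, -8.0], [593.0, -85.0], [749.0, 41.0], [686.0, 118.0]] [639.5  16.6] [200.7  99.3] 39.01
tall 795 0.086 [[330.0, -208.0], [392.0, -222.0], [406.0, -162.0], [344.0, -147.0]] [ 367.9 -184.7] [61.8 64. ] 76.9
tall 7466 0.132 [[423.0, -270.0], [609.0, -310.0], [625.0, -233.0], [440.0, -193.0]] [ 524.2 -251.3] [ 78.5 190.1] 77.85
tall 4193 0.125 [[522.0, -8.0], [671.0, -24.0], [684.0, 91.0], [535.0, 107.0]] [603.1  41.2] [115.6 150.1] 83.84
tall 107 0.151 [[529.0, 53.0], [535.0, 52.0], [538.0, 88.0], [532.0, 88.0]] [533.5  70.3] [35.6  5.5] 84.74
tall 553 0.084 [[661.0, -105.0], [661.0, -180.0], [750.0, -180.0], [750.0, -105.0]] [ 705.6 -142.2] [88.5 75. ] 0.15
```

```bash
cat >> h.py <<'E'
from scipy.spatial.transform import Rotation as Ro
B=np.array([538.5,-180.7]);bx=np.array([-.2105,-.9776]);by=np.array([.9776,-.2105]);YB=np.arctan2(bx[1],bx[0])
def tool():
    o=get_obs();R=Ro.from_euler("xyz",o["eef_rot"]).as_matrix();return o,np.array(o["ee_pos"])*1000,R
def goto(pts):
    """pts: list of (bay x mm, bay y mm, z mm, heading rel bay) for the TCP -> tool-frame shift, spin. Jaw axis across heading."""
    o,p,R=tool()
    for X,Y,Z,h in pts:
        w=np.r_[B+X*bx+Y*by,Z];yd=np.r_[np.cos(YB+h+np.pi/2),np.sin(YB+h+np.pi/2),0]
        t=R.T@yd;s=np.arctan2(t[2],t[1]);s=(s+np.pi/2)%np.pi-np.pi/2
        print(np.round(R.T@(w-p),1).tolist(),round(float(s),3))
def where():
    o,p,R=tool();d=p[:2]-B;t=R[:2,1];a=np.arctan2(t[1],t[0])-np.pi/2-YB;a=(a+np.pi/2)%np.pi-np.pi/2
    F=np.array(o["force"]);print("t %.2f TCP bay x %.1f y %.1f z %.1f h %.3f F bay %.1f %.1f z %.1f M"%(o["time_s"],d@bx,d@by,p[2],a,F[:2]@bx,F[:2]@by,F[2]),np.round(o["moment"],2),"q",np.round(o["qpos"],2))
def crate(tag,save=False):
    for n in("top","scene"):
        p,d=camera(n)
        if save:cv2.imwrite(f"pics/{n}{tag}.png",p)
        P,c,uv=cloud(n,d,p);b,g,r=c.T;q=(P[:,:2]*1000-B)
        Q=np.c_[q@bx,q@by,P[:,2]]
        m=(Q[:,2]>.06)&(Q[:,2]<.2)&(Q[:,0]>-300)&(Q[:,0]<20)&(abs(Q[:,1])<115)&(b>r+40)&(b>g+25)
        k=[x for x in big(np.c_[Q[m][:,:2]/1000,Q[m][:,2]]) if len(x)>700]
        for x in k:
            (cx,cy),(w,hh),a=cv2.minAreaRect((x[:,:2]*1000).astype(np.float32))
            a=(a+45)%90-45;h=np.deg2rad(a)
            print(n,len(x),"upper %.1f %.1f"%(cx,cy),"size %.0f %.0f h %.3f"%(w,hh,h),"skid bay x %.1f y %.1f (short %.1f) toe %.1f %.1f zmax %.3f"%(cx-17.5*np.cos(h),cy-17.5*np.sin(h),-75-cx+17.5*np.cos(h),cx-92.5*np.cos(h),cy-92.5*np.sin(h),x[:,2].max()))
E
python3 - <<'E'
from h import *
where();crate("1")
print(tool()[2].round(2).tolist())
goto([(-380,5,219,.104),(-380,5,22,.104)])
f=np.load("top0.npz");P,c,uv=cloud("top",f["d"],f["p"]);b,g,r=c.T
m=(g>r+25)&(g>b+15)&(P[:,0]>.6)&(P[:,2]>.05);print("bottle",*[rect(Q) for Q in big(P[m])])
E
```

```text
t 0.10 TCP bay x -605.0 y -470.5 z 218.9 h 1.399 F bay -0.4 0.4 z 0.0 M [ 0.04 -0.02  0.08] q [ 1.12  0.3   1.52 -0.    1.32 -0.07]
top 1051 upper -182.7 19.4 size 34 152 h 0.001 skid bay x -200.2 y 19.4 (short 125.2) toe -275.2 19.3 zmax 0.178
scene 1967 upper -183.3 20.1 size 153 33 h -0.000 skid bay x -200.8 y 20.1 (short 125.8) toe -275.8 20.2 zmax 0.181
[[-0.0, 0.37, 0.93], [-0.0, 0.93, -0.37], [-1.0, -0.0, -0.0]]
[0.2, -140.5, 507.0] 1.295
[197.2, -140.4, 507.0] 1.295
bottle ([[768.0, 4.0], [778.0, -47.0], [823.0, -38.0], [813.0, 13.0]], array([795.5, -16.9]), array([45.9, 51.8]), 10.27)
```

```bash
sed -i 's/\[-.2,-.8\]/[-.8,-.8]/' h.py; python3 -m handwheel '[[[0,-12,45],0,-1],[[0,-25,90],0,-1],[[0,-38,135],0,-1],[[0,-51,180],0,-1],[[0,-64,225],0,-1]]'; python3 -m handwheel '[[[0,-12,45],0,-1],[[0,-25,90],0,-1],[[0,-38,135],0,-1],[[0,-51,180],0,-1],[[0,-64,225],0,-1]]'; python3 -m handwheel '[[[0,0,0],0.14,-1],[[0,0,0],0.28,-1],[[0,0,0],0.42,-1],[[0,0,0],0.56,-1],[[0,0,0],0.70,-1]]';python3 -m handwheel '[[[0,0,0],0.14,-1],[[0,0,0],0.28,-1],[[0,0,0],0.42,-1],[[0,0,0],0.56,-1],[[0,0,0],0.6,-1]]'
python3 - <<'E'
from h import *
where();crate("2");goto([(-375,6,120,.104),(-375,6,22,.104)])
E
```

```text
time_s: 0.7
ee_pos: [0.3917, 0.3649, 0.2192]
eef_rot: [-1.64, 1.57, -2.024]
force: [0.2, 0.8, -0.2]
grip_width: 0.0936
time_s: 1.2
ee_pos: [0.5777, 0.2198, 0.2191]
eef_rot: [-1.855, 1.57, -2.239]
force: [0.9, 1.0, 0.5]
grip_width: 0.0938
time_s: 1.7
ee_pos: [0.5777, 0.2197, 0.2188]
eef_rot: [-1.396, 1.57, -2.485]
force: [-0.1, 0.2, 0.1]
grip_width: 0.0941
time_s: 2.2
ee_pos: [0.5776, 0.2197, 0.2185]
eef_rot: [-0.888, 1.569, -2.583]
force: [-0.0, 1.1, 0.8]
grip_width: 0.0941
t 2.20 TCP bay x -399.6 y -46.1 z 218.5 h 0.088 F bay -1.0 -0.2 z 0.8 M [-0.04  0.1   0.01] q [ 0.3   0.45  1.31 -0.    1.38  0.43]
top 2428 upper -230.1 16.0 size 116 151 h 0.104 skid bay x -247.5 y 14.1 (short 172.5) toe -322.1 6.4 zmax 0.180
scene 3967 upper -230.6 16.3 size 116 151 h 0.107 skid bay x -248.0 y 14.4 (short 173.0) toe -322.6 6.4 zmax 0.182
[98.5, 49.7, 29.3] -0.011
[196.5, 49.8, 29.2] -0.011
```

```bash
python3 -m handwheel '[[[0,15,6],0,-1],[[30,30,14],0,-1],[[70,45,20],0,-1],[[115,50,29],-0.01,-1],[[160,50,29],-0.01,-1]]'; python3 -m handwheel '[[[15,0,0],0,-1],[[28,0,0],0,-1],[[36,0,0],0,-1],[[36.5,0,0],0,-1],[[36.5,0,0],0,-1]]'
python3 - <<'E'
from h import *
where();crate("3",True);goto([(-340,4.5,22,.104),(-331,5.5,22,.104)])
E
```

```text
time_s: 2.8
ee_pos: [0.6239, 0.1836, 0.0568]
eef_rot: [-0.717, 1.569, -2.396]
force: [1.6, 1.0, 0.5]
grip_width: 0.0937
time_s: 3.3
ee_pos: [0.6246, 0.1839, 0.0218]
eef_rot: [1.271, 1.57, -0.407]
force: [0.1, -0.0, 0.7]
grip_width: 0.0944
t 3.30 TCP bay x -374.6 y 7.4 z 21.8 h 0.104 F bay -0.0 0.1 z 0.7 M [-0.06  0.08  0.02] q [ 0.23  0.73  1.36 -0.    1.05  0.34]
top 2527 upper -230.0 15.8 size 116 151 h 0.106 skid bay x -247.4 y 13.9 (short 172.4) toe -322.0 6.0 zmax 0.179
scene 4091 upper -230.6 16.3 size 116 151 h 0.103 skid bay x -248.1 y 14.5 (short 173.1) toe -322.7 6.8 zmax 0.181
[-0.3, -6.4, 34.0] 0.0
[-0.3, -6.4, 43.0] 0.0
```

View pics/scene3.png

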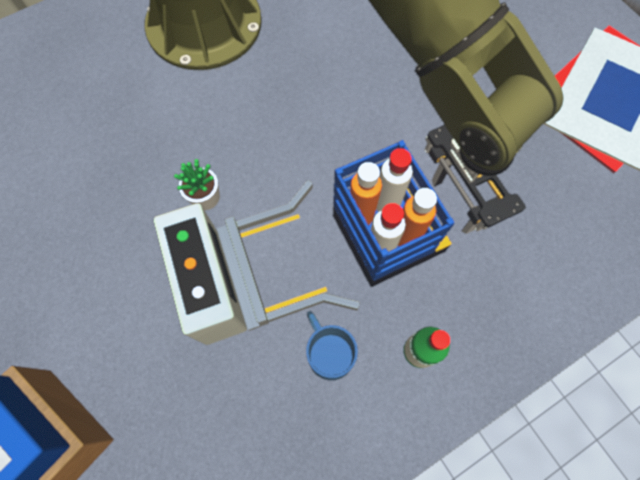

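The gripper stands about 50 mm behind the toe (scene ≈ (475,185)). I'll check how far the wrist bulk reaches forward before closing the gap.

```bash
python3 - <<'E'
from h import *
o,p0,R=tool()
for n in("scene","top"):
    p,d=camera(n);P,c,uv=cloud(n,d,p);b,g,r=c.T;T=(P*1000-p0)@R   # tool coords
    up=-T[:,0]
    for lo,hi in((20,60),(60,85),(85,120),(120,160),(160,200),(200,260),(260,340)):
        m=(up>lo)&(up<hi)&(abs(T[:,1])<130)&(T[:,2]<60)&(T[:,2]>-80)&(b<r+30)
        if m.sum()>15:print(n,lo,hi,m.sum(),"fwd 98%%: %.0f  y %.0f..%.0f"%(np.percentile(T[m,2],98),*np.percentile(T[m,1],[2,98])))
E
```

```text
scene 20 60 210 fwd 98%: 59  y -60..68
scene 60 85 22 fwd 98%: 10  y -50..-48
scene 85 120 1059 fwd 98%: 35  y -79..82
scene 120 160 2204 fwd 98%: 34  y -85..87
scene 160 200 470 fwd 98%: 38  y -36..37
scene 200 260 735 fwd 98%: 60  y -75..52
scene 260 340 7978 fwd 98%: 59  y -74..46
top 20 60 81 fwd 98%: 59  y -80..58
top 85 120 792 fwd 98%: 36  y -83..78
top 120 160 616 fwd 98%: 35  y -87..86
top 200 260 136 fwd 98%: 60  y 11..50
top 260 340 5193 fwd 98%: 59  y -68..38
```

```bash
python3 - <<'E'
from h import *
o,p0,R=tool()
for n in("scene","top"):
    f=np.load(n+"0.npz");P,c,uv=cloud(n,f["d"],f["p"]);q=P[:,:2]*1000-B;X=q@bx;Y=q@by
    m=(X>-300)&(X<-160)&(abs(Y-15)<90);print(n,"crate max z",np.percentile(P[m,2],[99,99.9]))
    m&=(P[:,2]>.19);print("  x min of z>.19: all %.0f, non-blue>.2 %.0f"%(X[m].min(),X[m&(P[:,2]>.21)].min() if (m&(P[:,2]>.21)).any() else 0))
    p,d=camera(n);P,c,uv=cloud(n,d,p);b,g,r=c.T;T=(P*1000-p0)@R
    m=(abs(T[:,1])<130)&(T[:,2]>40)&(T[:,2]<110)&(b<r+30)&(P[:,2]>.19)&(g>b+10)&(abs(r-g)<30)&(r<160)
    print("arm fwd>40: n",m.sum(),"min z",np.percentile(P[m,2],[0,1,5]) if m.any() else 0)
E
```

```text
scene crate max z [0.21269271 0.21369601]
  x min of z>.19: all -273, non-blue>.2 -273
arm fwd>40: n 8542 min z [0.25193887 0.27165975 0.29100515]
top crate max z [0.21033105 0.21130789]
  x min of z>.19: all -272, non-blue>.2 -270
arm fwd>40: n 5985 min z [0.26923189 0.29749354 0.31108211]
```

```bash
python3 -m handwheel '[[[0,-2,10],0,-1],[[0,-4,20],0,-1],[[0,-6,30],0,-1],[[0,-6.4,36],0,-1],[[0,-6.4,40],0,-1]]'
cat >> h.py <<'E'
def arc(C,h0,h1,L,n=5,back=83,z=22):
    "crate centre C heading h0 turning to h1 about a centre L mm to its left (signed); TCP poses"
    C=np.array(C,float);cor=C+L*np.array([-np.sin(h0),np.cos(h0)]);out=[]
    for h in np.linspace(h0,h1,n+1)[1:]:
        a=h-h0;r=np.array([[np.cos(a),-np.sin(a)],[np.sin(a),np.cos(a)]])@(C-cor)+cor
        out.append((*(r-back*np.array([np.cos(h),np.sin(h)])),z,h))
    goto(out);print("centre end",r.round(1))
E
python3 - <<'E'
from h import *
where();crate("4");arc((-247.7,14.2),.104,.004,-70)
E
```

```text
time_s: 4.1
ee_pos: [0.6134, 0.1437, 0.021]
eef_rot: [-0.226, 1.57, -1.905]
force: [0.3, 0.0, -0.2]
grip_width: 0.0942
t 4.10 TCP bay x -332.9 y 4.9 z 21.0 h 0.103 F bay -0.1 0.3 z -0.2 M [-0.07  0.1   0.05] q [ 0.17  0.69  1.44 -0.    1.02  0.28]
top 2528 upper -238.3 15.0 size 132 151 h 0.104 skid bay x -255.7 y 13.2 (short 180.7) toe -330.3 5.4 zmax 0.178
scene 4110 upper -236.4 9.7 size 129 162 h 0.103 skid bay x -253.8 y 7.9 (short 178.8) toe -328.4 0.2 zmax 0.182
[-1.0, 2.0, 4.5] 0.019
[-1.0, 3.6, 5.9] 0.039
[-1.0, 5.2, 7.4] 0.059
[-1.0, 6.7, 8.9] 0.079
[-1.0, 8.3, 10.5] 0.099
centre end [-240.7   14.6]
```

```bash
python3 - <<'E'
s=open('h.py').read()
s=s.replace("q=(P[:,:2]*1000-B)","q=(P[:,:2]*1000-B);o,p0,R=tool();T=(P*1000-p0)@R;sg=np.sign(R[:2,2]@bx)",1)
s=s.replace("&(b>g+25)","&(b>g+25)&(b>1.6*r)&(sg*T[:,2]>39.5)",1);open('h.py','w').write(s)
E
python3 -m handwheel '[[[0,1.5,3],0.02,-1],[[0,3,5],0.04,-1],[[0,5,7],0.06,-1],[[0,6.7,9],0.08,-1],[[0,8.3,10.5],0.1,-1]]'
python3 - <<'E'
from h import *
where();crate("5")
E
```

```text
time_s: 4.7
ee_pos: [0.6208, 0.1334, 0.021]
eef_rot: [1.831, 1.571, 0.051]
force: [0.9, 5.1, -0.6]
grip_width: 0.0937
t 4.70 TCP bay x -324.4 y 14.4 z 21.0 h 0.002 F bay -5.2 -0.2 z -0.6 M [0.85 0.04 0.27] q [ 0.15  0.7   1.42 -0.    1.02  0.36]
top 2458 upper -220.9 14.9 size 116 151 h 0.001 skid bay x -238.4 y 14.9 (short 163.4) toe -313.4 14.8 zmax 0.179
scene 4011 upper -221.4 15.1 size 115 151 h 0.001 skid bay x -238.9 y 15.1 (short 163.9) toe -313.9 15.1 zmax 0.181
```

```bash
python3 - <<'E'
from h import *
arc((-238.6,15),.001,-.104,-70,back=86,z=21)
E
```

```text
[-0.0, 2.1, 1.1] 0.022
[-0.0, 3.9, 2.6] 0.043
[-0.0, 5.6, 4.1] 0.064
[-0.0, 7.3, 5.7] 0.085
[0.0, 9.0, 7.4] 0.106
centre end [-231.3   14.6]
```

```bash
python3 -m handwheel '[[[0,2,1.3],0.02,-1],[[0,4,2.8],0.04,-1],[[0,5.7,4.3],0.063,-1],[[0,7.4,6],0.085,-1],[[0,9,7.8],0.106,-1]]';python3 -m handwheel '[[[0,2,1.3],0.02,-1],[[0,4,2.8],0.04,-1],[[0,5.7,4.3],0.063,-1],[[0,7.4,6],0.085,-1],[[0,9,7.8],0.106,-1]]'
python3 - <<'E'
from h import *
where();crate("6")
E
```

```text
time_s: 5.3
ee_pos: [0.6284, 0.1237, 0.021]
eef_rot: [1.898, 1.57, 0.01]
force: [1.4, 4.6, -1.3]
grip_width: 0.0939
time_s: 5.8
ee_pos: [0.6348, 0.1133, 0.0209]
eef_rot: [2.024, 1.57, 0.028]
force: [2.3, 4.6, -2.8]
grip_width: 0.0939
t 5.80 TCP bay x -307.7 y 32.2 z 20.9 h -0.213 F bay -5.0 1.3 z -2.8 M [ 0.76 -0.26  0.33] q [ 0.12  0.72  1.39 -0.    1.04  0.54]
top 2291 upper -206.0 11.1 size 150 116 h -0.206 skid bay x -223.2 y 14.7 (short 148.2) toe -296.6 30.0 zmax 0.178
scene 3847 upper -206.7 11.4 size 152 116 h -0.208 skid bay x -223.8 y 15.0 (short 148.8) toe -297.2 30.6 zmax 0.181
```

```bash
cat >> h.py <<'E'
def pursue(C,h,steps,yf=-2,back=86,z=21):
    x,y=C;f=y+75*h;out=[];k=0
    for s in steps:
        for _ in range(10):
            ds=s/10;x+=ds*np.cos(h);y+=ds*np.sin(h);f+=(yf-f)*ds/30;h=(f-y)/75
        out.append((x-back*np.cos(h),y-back*np.sin(h),z,h))
    goto(out);print("centre end %.1f %.1f h %.3f"%(x,y,h))
E
python3 - <<'E'
from h import *
pursue((-223.5,14.8),-.207,[4,6,8,8,8])
E
```

```text
[0.0, -0.6, 3.6] -0.014
[0.0, -1.6, 9.7] -0.027
[0.0, -2.7, 17.7] -0.043
[0.0, -3.6, 25.8] -0.058
[0.0, -4.3, 33.8] -0.072
centre end -190.0 8.9 h -0.141
```

```bash
python3 -m handwheel '[[[0,-0.6,3.6],-0.014,-1],[[0,-1.6,9.7],-0.027,-1],[[0,-2.7,17.7],-0.043,-1],[[0,-3.6,25.8],-0.058,-1],[[0,-4.3,33.8],-0.072,-1]]'
python3 - <<'E'
from h import *
where();crate("7",True)
E
```

```text
time_s: 6.4
ee_pos: [0.6168, 0.0841, 0.021]
eef_rot: [2.109, 1.569, 0.186]
force: [1.8, 5.8, -1.2]
grip_width: 0.094
t 6.40 TCP bay x -275.4 y 20.8 z 21.0 h -0.140 F bay -6.1 0.5 z -1.2 M [ 1.1  -0.39 -0.  ] q [0.08 0.68 1.46 0.   1.   0.43]
top 2233 upper -172.9 6.9 size 151 116 h -0.140 skid bay x -190.2 y 9.3 (short 115.2) toe -264.5 19.8 zmax 0.179
scene 3690 upper -172.5 7.1 size 151 115 h -0.139 skid bay x -189.8 y 9.6 (short 114.8) toe -264.1 20.0 zmax 0.181
```

View pics/top7.png

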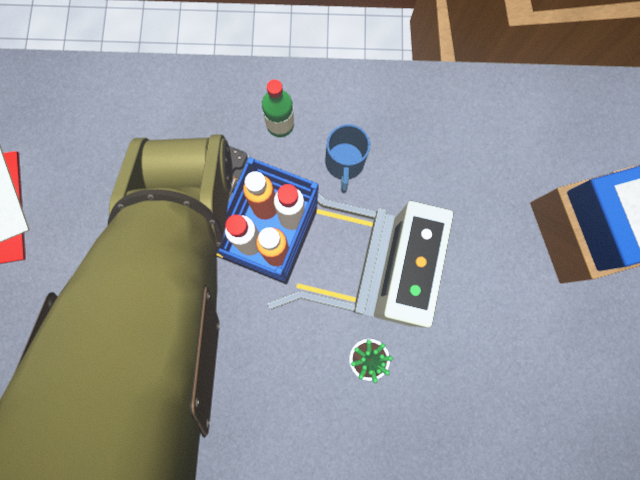

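The top picture shows the crate entering the mouth between the flares, at about (268,218). The arm stays clear of it, and the bystanders haven't moved.

```bash
python3 - <<'E'
from h import *
pursue((-190,9.5),-.14,[4,8,8,8,8])
E
```

```text
[-0.0, 0.2, 3.1] -0.006
[-0.0, -0.7, 11.1] -0.017
[-0.0, -1.4, 19.2] -0.028
[-0.0, -2.0, 27.2] -0.038
[-0.0, -2.4, 35.2] -0.047
centre end -154.2 5.3 h -0.094
```

```bash
python3 -m handwheel '[[[0,0,3.4],-0.006,-1],[[0,-0.7,11.2],-0.018,-1],[[0,-1.4,19.2],-0.029,-1],[[0,-2,27.2],-0.04,-1],[[0,-2.4,35.2],-0.05,-1]]'
python3 - <<'E'
from h import *
where();crate("8");pursue((-154.2,5.5),-.092,[4,8,8,8,8])
E
```

```text
time_s: 7.0
ee_pos: [0.6022, 0.0514, 0.0211]
eef_rot: [1.891, 1.57, 0.018]
force: [1.8, 6.8, -1.5]
grip_width: 0.0941
t 7.00 TCP bay x -240.3 y 13.4 z 21.1 h -0.090 F bay -7.0 0.3 z -1.5 M [ 1.12 -0.32 -0.04] q [ 0.02  0.64  1.52 -0.    0.98  0.33]
top 1976 upper -137.5 4.2 size 150 115 h -0.090 skid bay x -154.9 y 5.8 (short 79.9) toe -229.6 12.6 zmax 0.178
scene 3500 upper -136.9 4.5 size 151 115 h -0.091 skid bay x -154.4 y 6.1 (short 79.4) toe -229.0 12.9 zmax 0.181
[0.1, -0.4, 3.5] -0.003
[0.1, -1.0, 11.5] -0.01
[0.1, -1.5, 19.5] -0.017
[0.1, -1.9, 27.5] -0.024
[0.1, -2.2, 35.5] -0.03
centre end -118.3 2.8 h -0.061
```

```bash
python3 -m handwheel '[[[0,-0.4,3.5],-0.003,-1],[[0,-1,11.5],-0.01,-1],[[0,-1.5,19.5],-0.017,-1],[[0,-1.9,27.5],-0.022,-1],[[0,-2.2,35.5],-0.028,-1]]'
python3 - <<'E'
from h import *
where();crate("9")
goto([(-204+4-.0,7.0,21,-.055),(-193,6,21,-.048),(-184,4.5,21,-.038),(-175,3.0,21,-.025),(-167,2,21,-.01)])
E
```

```text
time_s: 7.6
ee_pos: [0.5894, 0.0178, 0.0211]
eef_rot: [1.462, 1.57, -0.384]
force: [2.6, 6.0, -2.6]
grip_width: 0.0939
t 7.60 TCP bay x -204.8 y 8.0 z 21.1 h -0.063 F bay -6.5 1.3 z -2.6 M [ 0.92 -0.29 -0.01] q [-0.03  0.62  1.56 -0.    0.96  0.24]
top 1847 upper -102.1 1.5 size 150 114 h -0.062 skid bay x -119.6 y 2.6 (short 44.6) toe -194.4 7.2 zmax 0.178
scene 3547 upper -101.3 2.0 size 151 115 h -0.061 skid bay x -118.8 y 3.1 (short 43.8) toe -193.6 7.7 zmax 0.181
[0.1, -0.7, 3.8] -0.009
[0.1, -1.3, 10.9] -0.016
[0.1, -2.2, 20.0] -0.026
[0.1, -3.1, 29.1] -0.039
[0.1, -3.6, 37.1] -0.054
```

```bash
python3 -m handwheel '[[[0,-0.5,3.8],-0.007,-1],[[0,-1.2,11],-0.016,-1],[[0,-2,20],-0.027,-1],[[0,-2.8,29],-0.041,-1],[[0,-3.4,36],-0.058,-1]]'
python3 - <<'E'
from h import *
where();crate("10")
goto([(-161,1.5,21,0)])
E
```

```text
time_s: 8.2
ee_pos: [0.5762, -0.0164, 0.0211]
eef_rot: [0.395, 1.57, -1.393]
force: [1.8, 7.2, -0.9]
grip_width: 0.0937
t 8.20 TCP bay x -168.6 y 2.2 z 21.1 h -0.005 F bay -7.4 0.2 z -0.9 M [ 1.43 -0.35 -0.07] q [-0.09  0.59  1.61 -0.    0.94  0.13]
top 1811 upper -65.1 1.6 size 151 113 h -0.002 skid bay x -82.6 y 1.6 (short 7.6) toe -157.6 1.8 zmax 0.178
scene 3612 upper -65.1 2.0 size 151 115 h -0.002 skid bay x -82.6 y 2.0 (short 7.6) toe -157.6 2.1 zmax 0.181
[0.1, -0.7, 6.8] -0.006
```

```bash
python3 -m handwheel '[[[0,0,1.5],0,-1],[[0,0,2.8],0,-1],[[0,0,4],0,-1],[[0,0,5],0,-1],[[0,0,6],0,-1]]'; python3 -m handwheel '[[[0,0,0.3],0,-1],[[0,0,0.6],0,-1],[[0,0,0.9],0,-1],[[0,0,1.2],0,-1],[[0,0,1.5],0,-1]]'
python3 - <<'E'
from h import *
where();crate("11")
E
```

```text
time_s: 8.8
ee_pos: [0.575, -0.022, 0.0212]
eef_rot: [-0.139, 1.57, -1.927]
force: [2.6, 7.5, -0.6]
grip_width: 0.0944
time_s: 9.3
ee_pos: [0.5748, -0.0227, 0.0212]
eef_rot: [-2.835, 1.571, 1.659]
force: [2.8, 8.3, -0.8]
grip_width: 0.0945
t 9.30 TCP bay x -162.1 y 2.3 z 21.2 h -0.006 F bay -8.7 1.0 z -0.8 M [ 1.33 -0.11 -0.02] q [-0.1   0.59  1.61  0.    0.94  0.11]
top 1921 upper -58.0 1.4 size 151 112 h -0.004 skid bay x -75.5 y 1.5 (short 0.5) toe -150.5 1.8 zmax 0.179
scene 3611 upper -59.5 1.9 size 151 114 h -0.003 skid bay x -77.0 y 1.9 (short 2.0) toe -152.0 2.2 zmax 0.181
```

```bash
for i in 1 2; do python3 -m handwheel '[[[0,0,0.5],0,-1],[[0,0,1],0,-1],[[0,0,1.5],0,-1],[[0,0,2],0,-1],[[0,0,2]  ,0,-1]]'; python3 -c "
from h import *
where()"; done
```

```text
time_s: 9.9
ee_pos: [0.5745, -0.024, 0.0212]
eef_rot: [-3.049, 1.57, 1.446]
force: [1.7, 7.0, -0.6]
grip_width: 0.0939
t 9.90 TCP bay x -160.8 y 2.2 z 21.2 h -0.006 F bay -7.2 0.2 z -0.6 M [ 1.23 -0.07 -0.07] q [-0.11  0.59  1.61  0.    0.94  0.11]
time_s: 10.4
ee_pos: [0.5743, -0.0245, 0.0212]
eef_rot: [-3.051, 1.568, 1.444]
force: [2.4, 11.9, 0.0]
grip_width: 0.0942
t 10.40 TCP bay x -160.2 y 2.1 z 21.2 h -0.006 F bay -12.1 -0.1 z 0.0 M [ 2.17 -0.26  0.18] q [-0.11  0.59  1.61  0.    0.94  0.11]
```

```bash
python3 -m handwheel '[[[0,0,0.8],-0.002,-1],[[0,0,1.6],-0.004,-1],[[0,0,2.4],-0.006,-1],[[0,0,2.4],-0.006,-1],[[0,0,2.4]  ,-0.006,-1]]'; python3 -c "
from h import *
where()"; python3 -m handwheel '[[[0,0,0.8],0,-1],[[0,0,1.6],0,-1],[[0,0,2.4],0,-1],[[0,0,2.4],0,-1],[[0,0,2.4]  ,0,-1]]'; python3 -c "
from h import *
where();crate('12')"
```

```text
time_s: 10.9
ee_pos: [0.5736, -0.0247, 0.0212]
eef_rot: [-2.908, 1.566, 1.592]
force: [-1.7, 19.0, 2.0]
grip_width: 0.0942
t 10.90 TCP bay x -159.9 y 1.5 z 21.2 h 0.000 F bay -18.2 -5.7 z 2.0 M [ 2.95 -0.05 -0.18] q [-0.11  0.59  1.61  0.01  0.94  0.1 ]
time_s: 11.4
ee_pos: [0.5733, -0.0248, 0.0212]
eef_rot: [-2.948, 1.563, 1.554]
force: [1.6, 20.5, 0.7]
grip_width: 0.0941
t 11.40 TCP bay x -159.8 y 1.2 z 21.2 h 0.001 F bay -20.4 -2.7 z 0.7 M [ 3.3  -0.42  0.24] q [-0.11  0.59  1.61  0.01  0.94  0.09]
top 1928 upper -54.9 1.2 size 110 151 h 0.006 skid bay x -72.4 y 1.1 (short -2.6) toe -147.4 0.6 zmax 0.178
scene 3554 upper -57.2 1.7 size 114 151 h 0.004 skid bay x -74.7 y 1.6 (short -0.3) toe -149.7 1.3 zmax 0.181
```

The force has risen to 20 N with no further travel, so the crate is seated. I'll back off straight, then lift.

```bash
python3 -m handwheel '[[[0,0,-3],0,-1],[[0,0,-10],0,-1],[[0,0,-25],0,-1],[[0,0,-45],0,-1],[[0,0,-65],0,-1]]'; python3 -m handwheel '[[[0,0,-30],0,-1],[[0,0,-60],0,-1],[[0,0,-80],0,-1],[[0,0,-80],0,-1],[[0,0,-80],0,-1]]'
python3 - <<'E'
from h import *
where();crate("13",True)
for n in("top","scene"):
    p,d=camera(n);P,c,uv=cloud(n,d,p);q=P[:,:2]*1000-B;X=q@bx;Y=q@by;Z=P[:,2]
    b,g,r=c.T
    f=(X>-40)&(X<12)&(abs(Y)<70)&(b>r+40)&(b>1.6*r)&(Z>.06)
    for a,e in((-70,-20),(20,70)):
        m=f&(Y>a)&(Y<e);print(n,"blue front edge",a,e,np.percentile(X[m],[97,99.5]).round(1))
    for nm,m in(("mug",(abs(P[:,0]-.705)<.06)&(abs(P[:,1]+.142)<.06)),("plant",(abs(P[:,0]-.368)<.05)&(abs(P[:,1]+.185)<.05))):
        print(nm,[rect(Q)[1:3] for Q in big(P[m&(Z>.06)])])
    m=(g>r+25)&(g>b+15)&(P[:,0]>.6)&(P[:,2]>.05);print("bottle",*[rect(Q)[1:] for Q in big(P[m])])
E
```

```text
time_s: 12.0
ee_pos: [0.5872, 0.04, 0.0217]
eef_rot: [-2.963, 1.564, 1.539]
force: [0.4, -0.2, 0.4]
grip_width: 0.0936
time_s: 12.5
ee_pos: [0.6038, 0.1185, 0.0221]
eef_rot: [-2.909, 1.564, 1.593]
force: [-0.2, -0.2, 0.1]
grip_width: 0.0937
t 12.50 TCP bay x -306.2 y 0.8 z 22.1 h 0.002 F bay 0.2 -0.1 z 0.1 M [-0.11  0.07  0.05] q [0.13 0.66 1.48 0.01 1.   0.34]
top 2517 upper -56.8 1.1 size 114 150 h 0.002 skid bay x -74.3 y 1.1 (short -0.7) toe -149.3 0.9 zmax 0.179
scene 3789 upper -57.5 1.4 size 115 152 h 0.003 skid bay x -75.0 y 1.4 (short -0.0) toe -150.0 1.2 zmax 0.181
top blue front edge -70 -20 [-0.   0.5]
top blue front edge 20 70 [-0.2  0.2]
mug [(array([ 721.3, -148.1]), array([95.9, 75.9]))]
plant [(array([ 367.7, -185.3]), array([62.2, 62.4]))]
bottle (array([786.4, -16.4]), array([26.6, 50.9]), 0.36)
scene blue front edge -70 -20 [-0.6 -0.1]
scene blue front edge 20 70 [-0.7 -0.5]
mug [(array([ 720.7, -147.5]), array([98.9, 75.6]))]
plant [(array([ 369.2, -185. ]), array([62.6, 61. ]))]
bottle (array([786.4, -21.7]), array([20.8, 48.1]), 21.88)
```

View pics/top13.png

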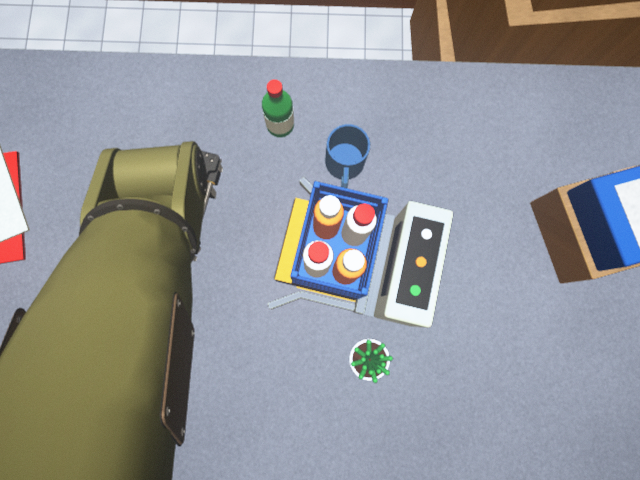

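View pics/scene13.png

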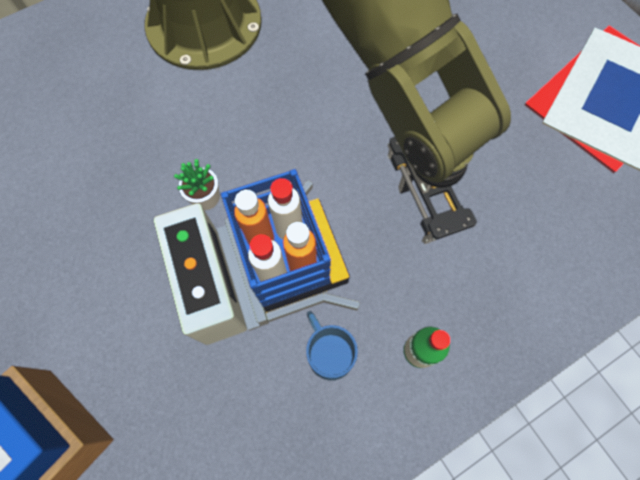

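```bash
python3 -c "
from station import *
print(hand_in())"
```

```text
the job is handed in; nothing more can be done
None
```

The crate is home against the bay's steel stop, and I handed the job in at about 12.7 s of robot time. I pushed only on the skid's toe face with both open fingers, tips about 7 mm above the counter. I turned the crate first, then steered it in along the bay's centre line.

**Seating:** The push force rose from about 7 N to 20 N with no further travel, so I stopped there.

**Final position:** After backing off about 146 mm, touching nothing, both cameras put the crate 0.0 to 0.7 mm from home. It was 1.1 to 1.4 mm off the centre line, turned 0.002 to 0.003 rad, with its front edge level on both sides. The calibration is only good to about 2 mm, so the force rise is the firmer sign that it is flush.

**Bystanders:** The bottle, plant and mug are at the same pixel positions as in the first pictures. Two numbers disagreed between the first and last checks:
- **Bottle:** the centre came out about 9 mm different because the last check cut off points beyond x = 0.8 m, so it gives no usable position.
- **Mug:** the centre came out about 16 mm different because the last check used a wider window that took in more of the mug. I relied on the pictures for both.

**During the push:** When the fingers first closed on the toe, one crate reading was spoiled by gripper pixels. I corrected that filter, and later readings from the two cameras agreed to within about 2 mm. The exception was the top camera's reading while pressed against the stop, where the gripper hid the crate's rear edge.

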